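# Shut off the steam and open the sample chest

## Robot

A 6-joint arm with a two-finger parallel gripper is mounted at the origin on the work surface. World frame = base frame: x ahead of the robot, y to its left, z up, the work surface at z = 0. Lengths are in m, angles in rad, forces in N, time in s.
With the tool pointing down it reaches from about 0.375 to 0.9 m from the base axis. Payload 3.1 kg.
Tool frame: the origin (TCP) lies on the centre line of the jaws, within the pads' length; the fingertips stand bot.finger_overhang ahead of it and the grasp point (between the pads) is the TCP (bot.finger_overhang is the distance from the TCP to the fingertips, in m); z points along the fingers, y is the line along which they close (so a half turn about z gives the same grasp; the last joint's range is limited). The gripper opens to 87 mm and grips with 3 to 60 N. Pads are 19 mm wide; open, the fingers measure 117 mm over their backs; the gripper's body (75 mm by 190 mm) begins 51 mm behind the grasp point.
Start: joints at [-1.502, 0.527, 1.433, -0, 1.181, -0.178], TCP at [0.153, -0.606, 0.242] pointing down, gripper open.
Joint ranges: [-3.08, 3.08], [-0.75, 2.2], [0.22, 2.44], [-1.43, 4.57], [0, 2.65], [-2.85, 2.85]. Speed limits (rad/s): [2.79, 2.79, 3.14, 3.14, 3.14, 3.14].

## Interface

Orientations are given as a unit quaternion [w, x, y, z].
In Python, from cell import bot, optics gives the robot as it stands.
- The arm moves only by the tool send_rows, never from a script. Its argument "moves" is a list of rows, each an object of numbers: "tx", "ty", "tz": the shift along the world's x, y, z in mm; "ax", "ay", "az": the turn, a rotation vector about the world's x, y, z in rad; "hand": the finger opening in mm, from 0 to 87. In form: [{"tx": .., "ty": .., "tz": .., "ax": .., "ay": .., "az": .., "hand": ..}, ...]. A call has 1 to 10 rows; each row shifts and turns the commanded pose from where the row before left it; what a row does not reach is not made up. A row lasts 1/12 s, in which the tool goes at most 41.7 mm and 7.16 degrees, less where a joint would pass 70% of its speed; a pose out of reach is approached as far as the arm can. A call with a gripper value outside its range is refused whole. The fingers move at their own pace and stop on an object; "newtons" is the grip in N (left out, the last holds). Time passes only in rows, so rows that do not move let the fingers close. It gives the time, the measured TCP pose, the force, the opening and the grip force at its end, in the units of the state.
- bot.observe(): the state, without advancing time (a new reading comes with each control period).
- optics.snapshot(name): name is "scene" or "side" or "wrist"; returns (picture, depth): 400x640x3 uint8, red, green, blue; 400x640 float32, m along the optical axis (not along the pixel's ray), 0 where there is no reading.
- optics.calibration(name): a dict with "fx", "fy", "cx", "cy" (pixels), "pose" (4x4, takes a point from camera to world coordinates). Camera axes: x right, y down, z forward; pixel columns grow to the right and rows downward; lengths in m; the calibration is good to about 2 mm. The wrist camera is an equidistant fisheye: a pixel r from the principal point sees the ray r / f radians off the axis. A picture is of the moment at which its call begins: read the wrist's pose just before it. calibration takes no time and is no camera call; for the wrist camera it gives the pose at the moment of the call.
- bot.close_job(): hands the job in; it is judged then, once.
The state is a dict: "time": time; "joint_positions": joint angles; "dq": joint speeds; "tau": joint torques, N m; "tool_pos": TCP position; "ee_rot": TCP orientation; "contact_force": force on the tool from outside, world axes, zero at the start; "moment": the same for the moment, N m; "opening": finger opening in m; "gripper_force": force on a finger pad.
Only numpy, scipy, OpenCV 4.12 (cv2) and the standard library are available. Lean on these libraries where they do the work, as an engineer would, in place of code of your own. Each camera call takes 0.05 s, during which the arm holds its last target. There are 200 camera calls.

## Task

Shut off the steam: turn the black valve knob clockwise (seen from above) until it clicks past its detent and the red plunger snaps into the notch, and no farther. Only then lift the lid of the steaming chest all the way open until it rests back on its stop by itself, leaving the other things on the bench where they stand.

Things in the scene. Friction and masses are not known exactly. Their poses are not given: they have to be found in the camera images.
- knob_grip (a point): Point on the black valve knob's vertical axis, at the height to grip, 97 mm above the bench; turns with the knob. The knob is an upright T-bar 110 mm long (this point's x axis; a white line marks the +x end), 16 mm thick (y), 36 mm tall (12 mm above this point, 24 below), on a bright metal disc of radius 60 mm whose top lies 24 mm below this point.
- valve: Brass valve fixed to the bench that carries the knob; origin under the knob's axis; its two steel pipe bends (y) reach 95 mm out, below the disc, and the plunger points to its x. At the start the notch lies 1.8 to 2.6 rad of clockwise turn ahead, so that most wrists must regrasp. Until the lip the knob turns against a light drag of 0.06 N m.
- plunger (a joint): Travel in m (outward positive) of the spring plunger that follows a cam under the knob. About -0.001 on the plain track; +0.002 to +0.004 on the lip before the notch, where the knob's torque climbs to 0.3 to 0.5 N m over 0.2 rad, then drops and the knob snaps on 0.2 rad; -0.006 to -0.010 in the notch (valve shut). Past it a higher shoulder (about 1 N m): forced over it, the knob has left the notch.
- plunger_end (a point): Centre of the red ball, 18 mm across, on the outer end of the horizontal steel plunger that sticks out beside the knob's disc: about 105 mm from the knob's axis, 61 mm above the bench. It moves in and out with the plunger.
- chest: Steel steaming chest fixed to the bench, 170 mm deep (x) by 200 mm wide (y) by 100 mm high; origin at the centre of its underside, its front looks to its -x, its lid is hinged along its far (+x) upper edge.
- lid (a joint): Angle of the chest's lid: 0 closed, 1.85 rad fully open, leaning back on its stop. It weighs about 0.3 to 0.45 kg and falls shut below about 1.5 rad; past about 1.6 rad it falls back onto the stop by itself.
- lid_handle (a point): Middle of the lid's handle: a round dark bar 11 mm thick, 110 mm long along the chest's y axis, its centre 45 mm above the lid's top and 153.5 mm above the bench when closed; turns with the lid. When closed it lies 152 mm from the hinge towards the chest's front and 53 mm above it. The lid, 8 mm thick, goes on 18 mm past the handle; fingers opened wide around the bar can push on the lid.
- lid_hinge (a point): Middle of the lid's hinge line, which runs along the chest's y axis, 85 mm behind the chest's centre and 100.5 mm above the bench.
- dye_jar: Bystander: glass jar with a blue cap, 60 mm across, 85 mm tall, origin under its centre.
- dye_bottle: Bystander: bottle with a yellow label and red cap, 64 mm across, 170 mm tall, origin under its centre.
- mug: Bystander: blue mug, 80 mm across, 90 mm tall, origin under its centre.
- mordant_can: Bystander: can with a green label, 80 mm across, 110 mm tall, origin under its centre.
- clamp_block: Bystander: yellow plastic block 100 x 50 x 25 mm lying flat, origin under its centre.
- spool: Bystander: orange spool, 60 mm across and 60 mm tall, origin under its centre.
- brush: Bystander: brush lying flat, 200 mm long, origin under its middle.

How it is judged:
By the outcome, as a careful person would: the job done as asked, in the order asked, and still so for the second after the job is handed in, with the robot touching nothing.
It also fails if it takes over 72 s, if anything falls off the work surface, if the arm or the gripper's body presses on something with over 40 N, if the wrist force passes 120 N, or if a joint passes its speed limit or range.

## Working session

There is one attempt and no reset: what is moved stays moved. The work goes in short steps, Python scripts to look and compute and a tool call to move; the robot and the scene stay as the last step left them, time stands still between calls to the robot, and variables do not carry over. Pictures are saved under pics/ and viewed, at most 10 in all, crops included, and the job is handed in when it is done.

Besides the shell and the picture viewer there is one more tool, called after ">>>" by a JSON object that holds its "method" and its "body", one argument or row to a line. send_rows: Moves the arm, as the interface text tells. Its arguments: {"type":"object","properties":{"moves":{"type":"array"},"newtons":{"type":"number"}},"required":["moves"]}

```bash
mkdir -p pics; ls; python3 - <<'E'
from cell import bot, optics
import cv2, numpy as np
s=bot.observe(); print(s, bot.finger_overhang)
for n in ("scene","side"):
    p,d=optics.snapshot(n); cv2.imwrite(f"pics/{n}0.png",p[:,:,::-1]); np.save(f"{n}_d.npy",d)
    c=optics.calibration(n); print(n,c)
E
```

```text
pics
{'time': 0.0, 'joint_positions': array([-1.50250134e+00,  5.28480978e-01,  1.43391654e+00,  1.02695780e-05,
        1.18138060e+00, -1.78478252e-01]), 'dq': array([ 6.50761507e-04, -9.84275688e-04,  7.45625323e-04,  1.34489540e-03,
        5.54781267e-04,  2.49947254e-05]), 'tau': array([ 6.37398334e-04, -4.40043211e+01, -1.76592869e+01,  6.32627564e-02,
        5.83530567e-02, -1.86941461e-04]), 'tool_pos': array([ 0.15266879, -0.60534889,  0.24055796]), 'ee_rot': array([-1.09081370e-03,  9.92397172e-01,  1.23071766e-01,  6.49110132e-05]), 'contact_force': array([-0.06611596,  0.26271508, -0.39269941]), 'moment': array([-0.02213388, -0.02787959, -0.03807172]), 'gripper_force': 0.0, 'opening': 0.08707904775189076} 0.019
scene {'fx': 367.07967716287453, 'fy': 367.07967716287453, 'cx': 319.78624686012074, 'cy': 202.50162715690914, 'pose': array([[-0.82871453,  0.46131577, -0.31689114,  0.95893225],
       [ 0.55945439,  0.69858355, -0.44608498,  0.52012783],
       [ 0.0155889 , -0.54696324, -0.83701147,  1.08231284],
       [ 0.        ,  0.        ,  0.        ,  1.        ]])}
side {'fx': 492.2082228012045, 'fy': 492.2082228012045, 'cx': 312.9105104793502, 'cy': 202.0451116091976, 'pose': array([[-0.96746823, -0.18991509,  0.16714507,  0.30512423],
       [-0.2529424 ,  0.71295923, -0.65399486,  1.14159753],
       [ 0.00503587, -0.67499732, -0.73780299,  1.37715902],
       [ 0.        ,  0.        ,  0.        ,  1.        ]])}
```

View pics/scene0.png

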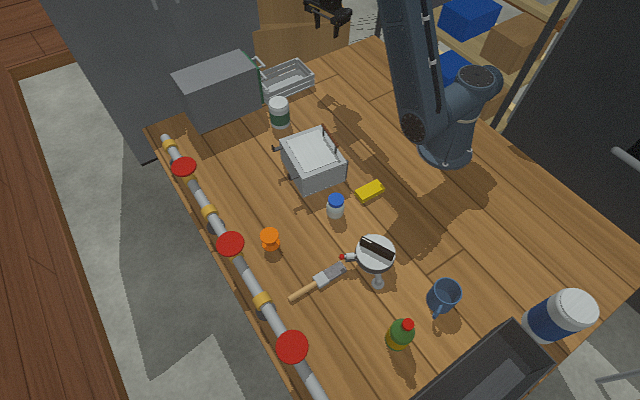

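View pics/side0.png

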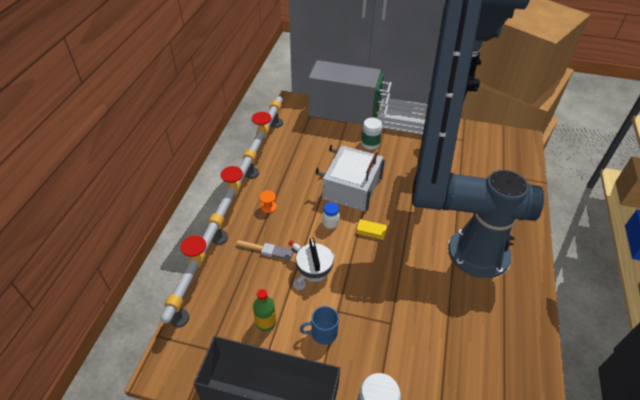

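The scene view shows the knob and disc at about (376,252), the red ball at (341,257) and the chest at (313,158), with its handle at about (333,142). The side view shows the knob at (314,255) and the chest at (355,177). I'll measure by depth and crop in.

```bash
cat > h.py <<'E'
from cell import bot, optics
import cv2, numpy as np
def cloud(n,d):
    c=optics.calibration(n); v,u=np.mgrid[0:400,0:640]
    P=np.stack([(u-c["cx"])/c["fx"]*d,(v-c["cy"])/c["fy"]*d,d],-1)
    return P@c["pose"][:3,:3].T+c["pose"][:3,3]
def ray(n,u,v,z):
    c=optics.calibration(n); r=c["pose"][:3,:3]@np.array([(u-c["cx"])/c["fx"],(v-c["cy"])/c["fy"],1]); o=c["pose"][:3,3]
    return o+r*(z-o[2])/r[2]
E
python3 - <<'E'
from h import *
from scipy import ndimage
R={"scene":((330,225,410,290),(270,120,355,200)),"side":((275,225,345,295),(315,135,395,215))}
rows=[]
for n in R:
    p=cv2.imread(f"pics/{n}0.png"); d=np.load(f"{n}_d.npy"); P=cloud(n,d)
    rows.append(np.hstack([cv2.resize(p[a[1]:a[3],a[0]:a[2]],(400,300),interpolation=cv2.INTER_CUBIC) for a in R[n]]))
    hsv=cv2.cvtColor(p,cv2.COLOR_BGR2HSV).astype(int)
    (x0,y0,x1,y1),(X0,Y0,X1,Y1)=R[n]
    W=np.zeros((400,640),bool); W[y0:y1,x0:x1]=1; C=np.zeros((400,640),bool); C[Y0:Y1,X0:X1]=1
    red=W&((hsv[...,0]<8)|(hsv[...,0]>172))&(hsv[...,1]>150)&(hsv[...,2]>80)
    v,u=np.nonzero(red); print(n,"red",len(u),u.mean(),v.mean(),ray(n,u.mean(),v.mean(),.061),np.median(P[red],0))
    k=W&(P[...,2]>.085)&(P[...,2]<.13); q=P[k]; print("knob",len(q),q.mean(0))
    r=cv2.minAreaRect(q[:,:2].astype(np.float32)); print(r)
    k=W&(P[...,2]>.066)&(P[...,2]<.08); q=P[k]; print("disc",cv2.minEnclosingCircle(q[:,:2].astype(np.float32)))
    k=C&(P[...,2]>.098)&(P[...,2]<.118); q=P[k]; print("lid",len(q),cv2.minAreaRect(q[:,:2].astype(np.float32)))
    k=C&(P[...,2]>.142)&(P[...,2]<.17); q=P[k]; print("handle",len(q),q.mean(0),cv2.minAreaRect(q[:,:2].astype(np.float32)))
cv2.imwrite("pics/crops.png",np.vstack(rows))
E
```

```text
scene red 22 341.1818181818182 256.27272727272725 [0.62717767 0.17329434 0.061     ] [0.62889744 0.17590273 0.06658969]
knob 302 [0.53782348 0.22251027 0.10343296]
((0.5359657406806946, 0.22063124179840088), (0.01897912099957466, 0.10941653698682785), 26.14167022705078)
disc ((0.5564619302749634, 0.20491521060466766), 0.08474539965391159)
lid 2242 ((0.5065251588821411, -0.19707858562469482), (0.20333081483840942, 0.21604739129543304), 82.7403335571289)
handle 92 [ 0.42756825 -0.18248003  0.15688655] ((0.4264536201953888, -0.18617871403694153), (0.1143651157617569, 0.012129041366279125), 83.6436767578125)
side red 17 290.6470588235294 242.76470588235293 [0.62873595 0.17409503 0.061     ] [0.62805647 0.17782547 0.06804923]
knob 179 [0.5334494  0.23069899 0.10544667]
((0.5349245071411133, 0.225303053855896), (0.016717763617634773, 0.11227451264858246), 25.41229820251465)
disc ((0.5581521987915039, 0.21492137014865875), 0.08434707671403885)
lid 1725 ((0.5063521862030029, -0.19546696543693542), (0.21556520462036133, 0.21713955700397491), 82.46989440917969)
handle 72 [ 0.42691424 -0.17786283  0.15621298] ((0.4273625612258911, -0.17767813801765442), (0.12067947536706924, 0.012187042273581028), 82.0338134765625)
```

View pics/crops.png

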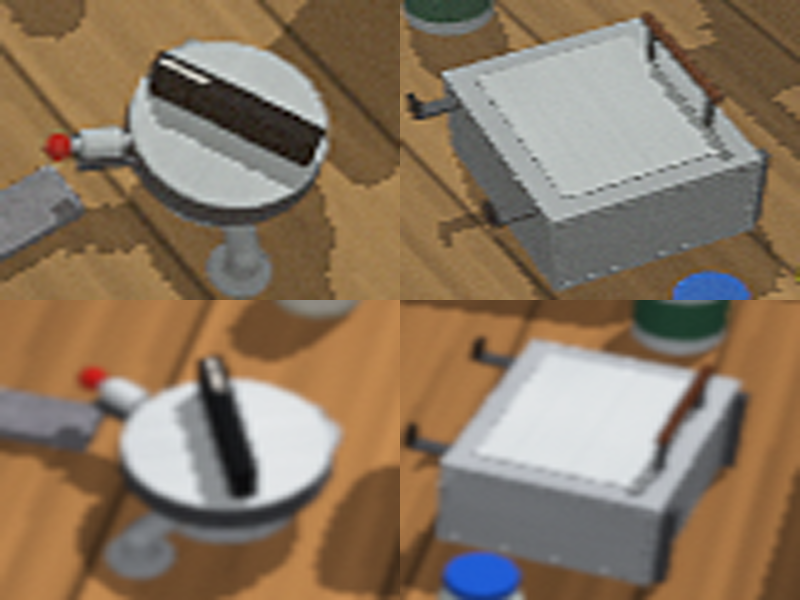

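The crops show that the bar's white end points toward about azimuth -64°, so α=2.03 for the tool x axis along the bar. That leaves about 3.1 rad of clockwise wrist range, so no regrasp should be needed. The chest handle is on the robot side. Next I'll check the tall neighbours.

```bash
python3 - <<'E'
from h import *
for n,u,v,z,t in [("scene",408,324,.165,"bottle cap"),("side",263,294,.165,"bottle cap"),("scene",445,290,.09,"mug"),("scene",336,199,.085,"jar"),("side",331,209,.085,"jar"),("scene",279,103,.11,"can"),("side",372,125,.11,"can"),("scene",342,265,.02,"brush tip"),("side",290,252,.02,"brush")]:
    print(n,t,ray(n,u,v,z).round(3))
A=[]
for n in ("scene","side"):
    P=cloud(n,np.load(n+"_d.npy")).reshape(-1,3)
    q=P[(np.linalg.norm(P[:,:2]-[.536,.222],axis=1)<.08)&(P[:,2]>.102)&(P[:,2]<.115)]
    print(n,"top",len(q),q.mean(0),cv2.minAreaRect(q[:,:2].astype(np.float32)))
    q=P[(np.linalg.norm(P[:,:2]-[.536,.222],axis=1)<.085)&(P[:,2]>.069)&(P[:,2]<.079)]
    print("disc",np.percentile(q[:,0],[1,99]),np.percentile(q[:,1],[1,99]))
E
```

```text
scene bottle cap [0.63  0.447 0.165]
side bottle cap [0.627 0.447 0.165]
scene mug [0.454 0.429 0.09 ]
scene jar [0.529 0.006 0.085]
side jar [0.528 0.012 0.085]
scene can [ 0.466 -0.462  0.11 ]
side can [ 0.467 -0.455  0.11 ]
scene brush tip [0.629 0.185 0.02 ]
side brush [0.63  0.183 0.02 ]
scene top 205 [0.53597475 0.22209928 0.10810867] ((0.5359657406806946, 0.22063124179840088), (0.01897912099957466, 0.10941653698682785), 26.14167022705078)
disc [0.47935064 0.60410016] [0.16688926 0.27706002]
side top 140 [0.5350171  0.22583456 0.10821314] ((0.5352056622505188, 0.22471123933792114), (0.016717763617634773, 0.11096407473087311), 25.41229820251465)
disc [0.47795345 0.6026217 ] [0.16885806 0.28150734]
```

>>> {"method": "send_rows", "body": {
  "moves": [
    {"tx":25,"ty":28,"az":0.05,"hand":60},
    {"tx":25,"ty":28,"az":0.1},
    {"tx":25,"ty":28,"az":0.1},
    {"tx":25,"ty":28,"az":0.1},
    {"tx":25,"ty":28,"az":0.1},
    {"tx":25,"ty":28,"az":0.1},
    {"tx":25,"ty":28,"az":0.1},
    {"tx":25,"ty":28,"az":0.1},
    {"tx":25,"ty":28,"az":0.1},
    {"tx":25,"ty":28,"az":0.1}
  ]
}}

```text
$.moves[0]: bad value
```

>>> {"method": "send_rows", "body": {
  "moves": [
    {"tx":25,"ty":28,"tz":0,"ax":0,"ay":0,"az":0.05,"hand":60},
    {"tx":25,"ty":28,"tz":0,"ax":0,"ay":0,"az":0.1,"hand":60},
    {"tx":25,"ty":28,"tz":0,"ax":0,"ay":0,"az":0.1,"hand":60},
    {"tx":25,"ty":28,"tz":0,"ax":0,"ay":0,"az":0.1,"hand":60},
    {"tx":25,"ty":28,"tz":0,"ax":0,"ay":0,"az":0.1,"hand":60},
    {"tx":25,"ty":28,"tz":0,"ax":0,"ay":0,"az":0.1,"hand":60},
    {"tx":25,"ty":28,"tz":0,"ax":0,"ay":0,"az":0.1,"hand":60},
    {"tx":25,"ty":28,"tz":0,"ax":0,"ay":0,"az":0.1,"hand":60},
    {"tx":25,"ty":28,"tz":0,"ax":0,"ay":0,"az":0.1,"hand":60},
    {"tx":25,"ty":28,"tz":0,"ax":0,"ay":0,"az":0.1,"hand":60}
  ]
}}

```text
time: 0.93
tool_pos: [0.4034, -0.3243, 0.2413]
ee_rot: [-0.0, 0.825, 0.565, -0.0]
contact_force: [1.5, -0.0, -0.3]
opening: 0.0598
gripper_force: 0.0
```

>>> {"method": "send_rows", "body": {
  "moves": [
    {"tx":10,"ty":39,"tz":0,"ax":0,"ay":0,"az":0.08,"hand":60},
    {"tx":10,"ty":39,"tz":0,"ax":0,"ay":0,"az":0.08,"hand":60},
    {"tx":10,"ty":39,"tz":0,"ax":0,"ay":0,"az":0.08,"hand":60},
    {"tx":10,"ty":39,"tz":0,"ax":0,"ay":0,"az":0.08,"hand":60},
    {"tx":10,"ty":39,"tz":0,"ax":0,"ay":0,"az":0.08,"hand":60},
    {"tx":10,"ty":39,"tz":0,"ax":0,"ay":0,"az":0.08,"hand":60},
    {"tx":10,"ty":39,"tz":0,"ax":0,"ay":0,"az":0.08,"hand":60},
    {"tx":10,"ty":39,"tz":0,"ax":0,"ay":0,"az":0.08,"hand":60},
    {"tx":10,"ty":39,"tz":0,"ax":0,"ay":0,"az":0.08,"hand":60},
    {"tx":10,"ty":39,"tz":0,"ax":0,"ay":0,"az":0.08,"hand":60}
  ]
}}

```text
time: 1.77
tool_pos: [0.5025, 0.0661, 0.2413]
ee_rot: [-0.0, 0.54, 0.842, -0.0]
contact_force: [1.9, -0.1, -0.5]
opening: 0.0598
gripper_force: 0.0
```

>>> {"method": "send_rows", "body": {
  "moves": [
    {"tx":10,"ty":39,"tz":0,"ax":0,"ay":0,"az":0.02,"hand":60},
    {"tx":10,"ty":39,"tz":0,"ax":0,"ay":0,"az":0,"hand":60},
    {"tx":10,"ty":39,"tz":0,"ax":0,"ay":0,"az":0,"hand":60},
    {"tx":2,"ty":39,"tz":0,"ax":0,"ay":0,"az":0,"hand":60},
    {"tx":0,"ty":0,"tz":0,"ax":0,"ay":0,"az":0,"hand":60},
    {"tx":0,"ty":0,"tz":0,"ax":0,"ay":0,"az":0,"hand":60}
  ]
}}

```text
time: 2.27
tool_pos: [0.534, 0.222, 0.2409]
ee_rot: [-0.0, 0.531, 0.847, -0.0]
contact_force: [0.3, -0.1, 0.7]
opening: 0.0601
gripper_force: 0.0
```

```bash
python3 - <<'E'
from h import *
s=bot.observe(); print(s["tool_pos"],s["ee_rot"],s["joint_positions"],s["moment"],s["contact_force"])
c=optics.calibration("wrist"); print(c)
p,d=optics.snapshot("wrist"); cv2.imwrite("pics/w1.png",p[:,:,::-1])
E
```

```text
[0.53404613 0.2219629  0.2408884 ] [-3.01573340e-04  5.31357231e-01  8.47147679e-01 -4.61176563e-04] [ 2.00902085e-01  4.65692876e-01  1.55219388e+00 -2.79159194e-04
  1.12477880e+00 -2.49369735e-01] [-0.01701835 -0.12957798 -0.00338538] [ 0.29826292 -0.08425249  0.69062654]
{'fx': 309.70691628693146, 'fy': 309.70691628693146, 'cx': 323.6495990296436, 'cy': 203.6207344979279, 'pose': array([[ 9.00141418e-01,  4.18822454e-01,  1.19721259e-01,
         5.01775115e-01],
       [ 4.35597750e-01, -8.65369402e-01, -2.47770859e-01,
         2.89132438e-01],
       [-1.68884727e-04,  2.75179123e-01, -9.61392959e-01,
         3.83766883e-01],
       [ 0.00000000e+00,  0.00000000e+00,  0.00000000e+00,
         1.00000000e+00]])}
```

View pics/w1.png

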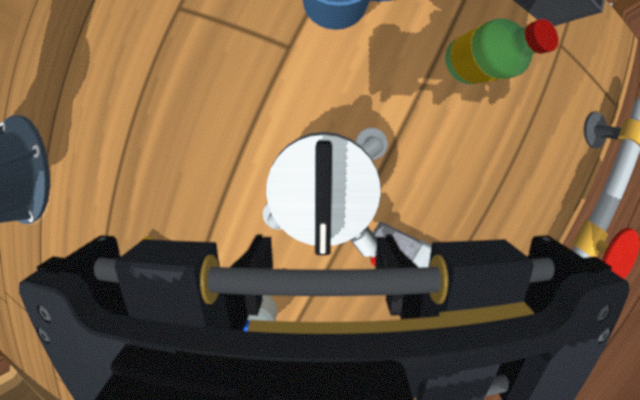

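The bar is centred in the wrist image at (323,198) and the disc at (323,189). That puts the axis at about (0.533,0.223), which matches the scene and side views. Descending to grip.

>>> {"method": "send_rows", "body": {
  "moves": [
    {"tx":0,"ty":0.5,"tz":-30,"ax":0,"ay":0,"az":0,"hand":60},
    {"tx":0,"ty":0,"tz":-30,"ax":0,"ay":0,"az":0,"hand":60},
    {"tx":0,"ty":0,"tz":-30,"ax":0,"ay":0,"az":0,"hand":60},
    {"tx":0,"ty":0,"tz":-30,"ax":0,"ay":0,"az":0,"hand":60},
    {"tx":0,"ty":0,"tz":-15,"ax":0,"ay":0,"az":0,"hand":60},
    {"tx":0,"ty":0,"tz":-7,"ax":0,"ay":0,"az":0,"hand":60},
    {"tx":0,"ty":0,"tz":0,"ax":0,"ay":0,"az":0,"hand":50},
    {"tx":0,"ty":0,"tz":0,"ax":0,"ay":0,"az":0,"hand":25}
  ],
  "newtons": 30
}}

```text
time: 2.98
tool_pos: [0.5352, 0.2194, 0.1]
ee_rot: [0.0, 0.534, 0.846, 0.0]
contact_force: [0.4, -0.3, 0.5]
opening: 0.053
gripper_force: 0.0
```

>>> {"method": "send_rows", "body": {
  "moves": [
    {"tx":0,"ty":0,"tz":0,"ax":0,"ay":0,"az":0,"hand":0},
    {"tx":0,"ty":0,"tz":0,"ax":0,"ay":0,"az":0,"hand":0},
    {"tx":0,"ty":0,"tz":0,"ax":0,"ay":0,"az":0,"hand":0},
    {"tx":0,"ty":0,"tz":0,"ax":0,"ay":0,"az":0,"hand":0},
    {"tx":0,"ty":0,"tz":0,"ax":0,"ay":0,"az":0,"hand":0},
    {"tx":0,"ty":0,"tz":0,"ax":0,"ay":0,"az":0,"hand":0}
  ],
  "newtons": 45
}}

```text
time: 3.48
tool_pos: [0.534, 0.2202, 0.0999]
ee_rot: [-0.0, 0.533, 0.846, -0.001]
contact_force: [0.7, -0.5, 3.7]
opening: 0.0155
gripper_force: 45.0
```

```bash
cat > st.py <<'E'
from h import *
s=bot.observe(); q=s["ee_rot"]; print("t",round(s["time"],2),s["tool_pos"].round(4),"alpha",round(2*np.arctan2(q[2],q[1]),3),"q6",s["joint_positions"][5].round(3),"M",s["moment"].round(3),"F",s["contact_force"].round(1),"tau6",s["tau"][5].round(3),s["opening"].round(4),s["gripper_force"])
def red(n):
    p,d=optics.snapshot(n); hsv=cv2.cvtColor(p,cv2.COLOR_RGB2HSV).astype(int)
    x0,y0,x1,y1={"scene":(330,245,352,268),"side":(280,234,300,252)}[n]
    h=hsv[y0:y1,x0:x1]; w=np.where((h[...,0]<10)|(h[...,0]>170),np.clip(h[...,1]-110,0,None)*h[...,2],0).astype(float)
    v,u=np.mgrid[y0:y1,x0:x1]
    if w.sum()==0: return None
    b=ray(n,(u*w).sum()/w.sum(),(v*w).sum()/w.sum(),.061)
    return (b[:2]-[.534,.2225])@[np.cos(-.487),np.sin(-.487)]
import sys
if len(sys.argv)>1: print([red(n) for n in ("scene","side")])
E
python3 st.py 1
```

```text
Traceback (most recent call last):
  File "st.py", line 2, in <module>
    s=bot.observe(); q=s["ee_rot"]; print("t",round(s["time"],2),s["tool_pos"].round(4),"alpha",round(2*np.arctan2(q[2],q[1]),3),"q6",s["joint_positions"][5].round(3),"M",s["moment"].round(3),"F",s["contact_force"].round(1),"tau6",s["tau"][5].round(3),s["opening"].round(4),s["gripper_force"])
                                                                                                                                                                                                                                                            ^^^^^^^^^^^^^^^^^^
AttributeError: 'float' object has no attribute 'round'
```

```bash
sed -i 's/s\["opening"\].round(4)/round(float(s["opening"]),4)/' st.py; python3 st.py 1
```

```text
t 3.48 [0.534  0.2202 0.0999] alpha 2.017 q6 -0.248 M [ 0.017 -0.101 -0.016] F [ 0.7 -0.5  3.7] tau6 -0.035 0.0155 45.00468699261546
[np.float64(0.10502189517260291), None]
```

>>> {"method": "send_rows", "body": {
  "moves": [
    {"tx":-0.5,"ty":2,"tz":0,"ax":0,"ay":0,"az":-0.05,"hand":0},
    {"tx":0,"ty":0,"tz":0,"ax":0,"ay":0,"az":-0.1,"hand":0},
    {"tx":0,"ty":0,"tz":0,"ax":0,"ay":0,"az":-0.1,"hand":0},
    {"tx":0,"ty":0,"tz":0,"ax":0,"ay":0,"az":-0.1,"hand":0},
    {"tx":0,"ty":0,"tz":0,"ax":0,"ay":0,"az":-0.1,"hand":0},
    {"tx":0,"ty":0,"tz":0,"ax":0,"ay":0,"az":-0.1,"hand":0},
    {"tx":0,"ty":0,"tz":0,"ax":0,"ay":0,"az":-0.05,"hand":0},
    {"tx":0,"ty":0,"tz":0,"ax":0,"ay":0,"az":0,"hand":0}
  ]
}}

```text
time: 4.25
tool_pos: [0.5341, 0.2204, 0.0999]
ee_rot: [0.001, 0.759, 0.651, -0.001]
contact_force: [-1.1, -7.6, 3.8]
opening: 0.0159
gripper_force: 45.0
```

```bash
python3 st.py 1
```

```text
t 4.25 [0.5341 0.2204 0.0999] alpha 1.417 q6 0.357 M [-1.279  0.13  -0.058] F [-1.1 -7.6  3.8] tau6 0.227 0.0159 45.001493375748396
[np.float64(0.10513091652231492), np.float64(0.10675566599527882)]
```

>>> {"method": "send_rows", "body": {
  "moves": [
    {"tx":0,"ty":-2,"tz":0,"ax":0,"ay":0,"az":-0.1,"hand":0},
    {"tx":0,"ty":0,"tz":0,"ax":0,"ay":0,"az":-0.1,"hand":0},
    {"tx":0,"ty":0,"tz":0,"ax":0,"ay":0,"az":-0.1,"hand":0},
    {"tx":0,"ty":0,"tz":0,"ax":0,"ay":0,"az":-0.1,"hand":0},
    {"tx":0,"ty":0,"tz":0,"ax":0,"ay":0,"az":-0.1,"hand":0},
    {"tx":0,"ty":0,"tz":0,"ax":0,"ay":0,"az":-0.1,"hand":0},
    {"tx":0,"ty":0,"tz":0,"ax":0,"ay":0,"az":-0.1,"hand":0},
    {"tx":0,"ty":0,"tz":0,"ax":0,"ay":0,"az":-0.1,"hand":0},
    {"tx":0,"ty":0,"tz":0,"ax":0,"ay":0,"az":0,"hand":0}
  ]
}}

```text
time: 5.1
tool_pos: [0.5342, 0.2202, 0.0999]
ee_rot: [0.0, 0.953, 0.303, -0.0]
contact_force: [-1.4, -2.0, 5.9]
opening: 0.0155
gripper_force: 45.0
```

```bash
python3 st.py 1
```

```text
t 5.1 [0.5342 0.2202 0.0999] alpha 0.615 q6 1.154 M [-0.352  0.253 -0.218] F [-1.4 -2.   5.9] tau6 0.212 0.0155 45.01468696631491
[np.float64(0.10457648781912003), np.float64(0.1073713886077858)]
```

>>> {"method": "send_rows", "body": {
  "moves": [
    {"tx":0,"ty":0,"tz":0,"ax":0,"ay":0,"az":-0.04,"hand":0},
    {"tx":0,"ty":0,"tz":0,"ax":0,"ay":0,"az":0,"hand":0}
  ]
}}

```text
time: 5.37
tool_pos: [0.5342, 0.2202, 0.0999]
ee_rot: [0.0, 0.958, 0.285, -0.0]
contact_force: [-1.2, -2.5, 5.4]
opening: 0.0158
gripper_force: 45.0
```

```bash
python3 st.py 1
```

```text
t 5.37 [0.5342 0.2202 0.0999] alpha 0.579 q6 1.191 M [-0.478  0.276 -0.103] F [-1.2 -2.5  5.4] tau6 0.102 0.0158 44.99974289909005
[np.float64(0.10478571932875791), np.float64(0.10742281330226917)]
```

>>> {"method": "send_rows", "body": {
  "moves": [
    {"tx":0,"ty":0,"tz":0,"ax":0,"ay":0,"az":-0.04,"hand":0},
    {"tx":0,"ty":0,"tz":0,"ax":0,"ay":0,"az":0,"hand":0}
  ]
}}

```text
time: 5.63
tool_pos: [0.5342, 0.2202, 0.0999]
ee_rot: [0.0, 0.964, 0.266, -0.0]
contact_force: [-2.5, -2.8, 6.2]
opening: 0.0154
gripper_force: 45.0
```

```bash
python3 st.py 1
```

```text
t 5.63 [0.5342 0.2202 0.0999] alpha 0.538 q6 1.231 M [-0.476  0.261 -0.025] F [-2.5 -2.8  6.2] tau6 0.122 0.0154 45.001873103901744
[np.float64(0.10519392355976499), np.float64(0.10765004382882026)]
```

>>> {"method": "send_rows", "body": {
  "moves": [
    {"tx":0,"ty":0,"tz":0,"ax":0,"ay":0,"az":-0.08,"hand":0},
    {"tx":0,"ty":0,"tz":0,"ax":0,"ay":0,"az":0,"hand":0}
  ]
}}

```text
time: 5.9
tool_pos: [0.5342, 0.2202, 0.0999]
ee_rot: [0.0, 0.974, 0.227, 0.0]
contact_force: [-2.1, -3.6, 6.7]
opening: 0.0157
gripper_force: 45.0
```

```bash
python3 st.py 1
```

```text
t 5.9 [0.5342 0.2202 0.0999] alpha 0.458 q6 1.311 M [-0.46   0.246  0.103] F [-2.1 -3.6  6.7] tau6 0.421 0.0157 45.00185270793736
[np.float64(0.10620954558395011), np.float64(0.10896662138683026)]
```

>>> {"method": "send_rows", "body": {
  "moves": [
    {"tx":0,"ty":0,"tz":0,"ax":0,"ay":0,"az":-0.06,"hand":0},
    {"tx":0,"ty":0,"tz":0,"ax":0,"ay":0,"az":0,"hand":0}
  ]
}}

```text
time: 6.17
tool_pos: [0.5342, 0.2202, 0.0999]
ee_rot: [0.0, 0.98, 0.198, 0.0]
contact_force: [-2.0, -2.4, 7.1]
opening: 0.0157
gripper_force: 45.0
```

```bash
python3 st.py 1
```

```text
t 6.17 [0.5342 0.2202 0.0999] alpha 0.399 q6 1.371 M [-0.364  0.329  0.268] F [-2.  -2.4  7.1] tau6 0.361 0.0157 45.00204836949706
[np.float64(0.10814866839567164), np.float64(0.11087432264973707)]
```

>>> {"method": "send_rows", "body": {
  "moves": [
    {"tx":0,"ty":0,"tz":0,"ax":0,"ay":0,"az":-0.06,"hand":0},
    {"tx":0,"ty":0,"tz":0,"ax":0,"ay":0,"az":0,"hand":0}
  ]
}}

```text
time: 6.43
tool_pos: [0.5342, 0.2201, 0.0999]
ee_rot: [0.0, 0.986, 0.168, 0.0]
contact_force: [-1.3, -3.4, 4.7]
opening: 0.0156
gripper_force: 45.0
```

```bash
python3 st.py 1
```

```text
t 6.43 [0.5342 0.2201 0.0999] alpha 0.337 q6 1.432 M [-0.559  0.25  -0.069] F [-1.3 -3.4  4.7] tau6 0.205 0.0156 45.001624412834644
[np.float64(0.1089066880489924), np.float64(0.11130447669282861)]
```

>>> {"method": "send_rows", "body": {
  "moves": [
    {"tx":0,"ty":0,"tz":0,"ax":0,"ay":0,"az":-0.05,"hand":0},
    {"tx":0,"ty":0,"tz":0,"ax":0,"ay":0,"az":0,"hand":0}
  ]
}}

```text
time: 6.7
tool_pos: [0.5342, 0.2201, 0.0999]
ee_rot: [0.0, 0.99, 0.142, -0.0]
contact_force: [-1.2, -3.6, 5.7]
opening: 0.0154
gripper_force: 45.0
```

```bash
python3 st.py 1
```

```text
t 6.7 [0.5342 0.2201 0.0999] alpha 0.285 q6 1.483 M [-0.591  0.338 -0.437] F [-1.2 -3.6  5.7] tau6 -0.266 0.0154 45.006467532366514
[np.float64(0.10816310169262437), np.float64(0.11093509648904579)]
```

>>> {"method": "send_rows", "body": {
  "moves": [
    {"tx":0,"ty":0,"tz":0,"ax":0,"ay":0,"az":-0.05,"hand":0},
    {"tx":0,"ty":0,"tz":0,"ax":0,"ay":0,"az":0,"hand":0}
  ]
}}

```text
time: 6.97
tool_pos: [0.5341, 0.22, 0.1]
ee_rot: [-0.0, 0.993, 0.117, -0.0]
contact_force: [-1.9, -4.0, 6.7]
opening: 0.0158
gripper_force: 45.0
```

```bash
python3 st.py 1
```

```text
t 6.97 [0.5341 0.22   0.1   ] alpha 0.234 q6 1.534 M [-0.711  0.306 -0.908] F [-1.9 -4.   6.7] tau6 -0.678 0.0158 45.00378079712391
[np.float64(0.10306101903973508), np.float64(0.10540268992605992)]
```

>>> {"method": "send_rows", "body": {
  "moves": [
    {"tx":0,"ty":0,"tz":0,"ax":0,"ay":0,"az":-0.05,"hand":0},
    {"tx":0,"ty":0,"tz":0,"ax":0,"ay":0,"az":0,"hand":0}
  ]
}}

```text
time: 7.23
tool_pos: [0.5342, 0.22, 0.0999]
ee_rot: [0.0, 0.996, 0.092, -0.0]
contact_force: [-1.5, -4.2, 5.9]
opening: 0.0154
gripper_force: 45.0
```

```bash
python3 st.py 1
```

```text
t 7.23 [0.5342 0.22   0.0999] alpha 0.185 q6 1.583 M [-0.67   0.301 -0.74 ] F [-1.5 -4.2  5.9] tau6 -0.479 0.0154 45.00342674553394
[np.float64(0.10108105600537146), np.float64(0.10368122726688195)]
```

>>> {"method": "send_rows", "body": {
  "moves": [
    {"tx":0,"ty":0,"tz":0,"ax":0,"ay":0,"az":-0.04,"hand":0},
    {"tx":0,"ty":0,"tz":0,"ax":0,"ay":0,"az":0,"hand":0}
  ]
}}

```text
time: 7.5
tool_pos: [0.5342, 0.22, 0.0999]
ee_rot: [0.0, 0.997, 0.073, -0.0]
contact_force: [-2.4, -3.7, 6.2]
opening: 0.0162
gripper_force: 45.0
```

```bash
python3 st.py 1
```

```text
t 7.5 [0.5342 0.22   0.0999] alpha 0.146 q6 1.622 M [-0.605  0.279 -0.353] F [-2.4 -3.7  6.2] tau6 -0.197 0.0162 45.00276320613921
[np.float64(0.099470668039218), np.float64(0.10344473812225341)]
```

>>> {"method": "send_rows", "body": {
  "moves": [
    {"tx":0,"ty":0,"tz":0,"ax":0,"ay":0,"az":-0.02,"hand":0},
    {"tx":0,"ty":0,"tz":0,"ax":0,"ay":0,"az":0,"hand":30},
    {"tx":0,"ty":0,"tz":0,"ax":0,"ay":0,"az":0,"hand":60},
    {"tx":0,"ty":0,"tz":0,"ax":0,"ay":0,"az":0,"hand":60},
    {"tx":0,"ty":0,"tz":0,"ax":0,"ay":0,"az":0,"hand":60},
    {"tx":0,"ty":0,"tz":15,"ax":0,"ay":0,"az":0,"hand":60},
    {"tx":0,"ty":0,"tz":30,"ax":0,"ay":0,"az":0,"hand":60},
    {"tx":0,"ty":0,"tz":40,"ax":0,"ay":0,"az":0,"hand":60},
    {"tx":0,"ty":0,"tz":40,"ax":0,"ay":0,"az":0,"hand":60}
  ]
}}

```text
time: 8.35
tool_pos: [0.5334, 0.2205, 0.2247]
ee_rot: [0.0, 0.998, 0.064, -0.002]
contact_force: [0.9, 0.6, 0.1]
opening: 0.0572
gripper_force: 0.0
```

```bash
python3 st.py 1; python3 - <<'E'
from h import *
out=[]
for n in ("scene","side"):
    p,d=optics.snapshot(n); P=cloud(n,d).reshape(-1,3)
    q=P[(np.linalg.norm(P[:,:2]-[.535,.222],axis=1)<.08)&(P[:,2]>.102)&(P[:,2]<.115)]
    print(n,len(q),cv2.minAreaRect(q[:,:2].astype(np.float32)))
    P=cloud(n,d); k=(abs(P[...,0]-.427)<.04)&(abs(P[...,1]+.182)<.09)&(P[...,2]>.145)&(P[...,2]<.17); q=P[k]
    v,u=np.nonzero(k); m=np.polyfit(q[:,1],q[:,0],1); print("handle",len(q),q.mean(0),m,np.percentile(q[:,1],[2,98]))
    a=(330,225,410,285) if n=="scene" else (275,225,355,285)
    out.append(cv2.resize(p[a[1]:a[3],a[0]:a[2],::-1],(400,300),interpolation=cv2.INTER_CUBIC))
cv2.imwrite("pics/after.png",np.hstack(out))
E
```

```text
t 8.35 [0.5334 0.2205 0.2247] alpha 0.127 q6 1.641 M [ 0.028 -0.088 -0.059] F [0.9 0.6 0.1] tau6 -0.002 0.0572 0.0
[np.float64(0.09833390847580989), np.float64(0.10218985050442769)]
scene 178 ((0.5363150835037231, 0.2204393446445465), (0.10775139927864075, 0.01702711544930935), 4.381102085113525)
handle 92 [ 0.42714153 -0.18371461  0.15650332] [0.12695261 0.45046458] [-0.24113383 -0.12999681]
side 159 ((0.5353758931159973, 0.22503924369812012), (0.10908111929893494, 0.021849196404218674), 2.8285210132598877)
handle 29 [ 0.43118564 -0.14288591  0.15691953] [0.19687259 0.45931596] [-0.16781373 -0.12596045]
```

View pics/after.png

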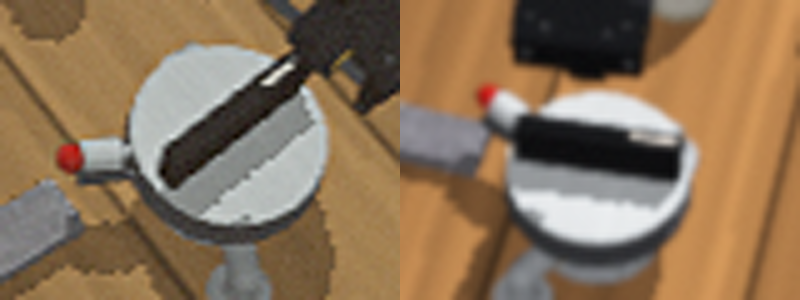

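The red ball is about 7 mm further in than on the plain track, and the bar rests at about 3.5° after the snap, so the knob is in the notch and free of the gripper. Next is the lid. The handle centre is at about (0.425,-0.186) and the chest x azimuth is -0.126.

>>> {"method": "send_rows", "body": {
  "moves": [
    {"tx":-10,"ty":-37,"tz":5,"ax":0,"ay":0,"az":0.12,"hand":50},
    {"tx":-10,"ty":-37,"tz":5,"ax":0,"ay":0,"az":0.12,"hand":50},
    {"tx":-10,"ty":-37,"tz":5,"ax":0,"ay":0,"az":0.12,"hand":50},
    {"tx":-10,"ty":-37,"tz":5,"ax":0,"ay":0,"az":0.12,"hand":50},
    {"tx":-10,"ty":-37,"tz":5,"ax":0,"ay":0,"az":0.12,"hand":50},
    {"tx":-10,"ty":-37,"tz":5,"ax":0,"ay":0,"az":0.12,"hand":50},
    {"tx":-10,"ty":-37,"tz":5,"ax":0,"ay":0,"az":0.12,"hand":50},
    {"tx":-10,"ty":-37,"tz":0,"ax":0,"ay":0,"az":0.12,"hand":50},
    {"tx":-10,"ty":-37,"tz":0,"ax":0,"ay":0,"az":0.12,"hand":50},
    {"tx":-10,"ty":-37,"tz":0,"ax":0,"ay":0,"az":0.12,"hand":50}
  ]
}}

```text
time: 9.38
tool_pos: [0.4404, -0.1249, 0.2559]
ee_rot: [-0.002, 0.811, 0.584, -0.001]
contact_force: [1.2, 0.8, 0.6]
opening: 0.0503
gripper_force: 0.0
```

>>> {"method": "send_rows", "body": {
  "moves": [
    {"tx":-8,"ty":-37,"tz":0,"ax":0,"ay":0,"az":0.12,"hand":50},
    {"tx":0,"ty":0,"tz":0,"ax":0,"ay":0,"az":0,"hand":50},
    {"tx":0,"ty":0,"tz":0,"ax":0,"ay":0,"az":0,"hand":50}
  ]
}}

```text
time: 9.63
tool_pos: [0.4338, -0.1591, 0.256]
ee_rot: [-0.002, 0.781, 0.624, -0.0]
contact_force: [0.8, 0.6, 0.1]
opening: 0.0497
gripper_force: 0.0
```

```bash
python3 st.py; python3 - <<'E'
from h import *
c=optics.calibration("wrist")
p,d=optics.snapshot("wrist"); cv2.imwrite("pics/w2.png",p[:,:,::-1])
v,u=np.mgrid[0:400,0:640]; x=(u-c["cx"])/c["fx"]; y=(v-c["cy"])/c["fy"]; th=np.hypot(x,y)+1e-9
P=np.stack([np.tan(th)*x/th*d,np.tan(th)*y/th*d,d],-1)@c["pose"][:3,:3].T+c["pose"][:3,3]
k=(abs(P[...,0]-.425)<.04)&(abs(P[...,1]+.186)<.09)&(P[...,2]>.147)&(P[...,2]<.168)
q=P[k]; vv,uu=np.nonzero(k); print(len(q),q.mean(0),np.polyfit(q[:,1],q[:,0],1),np.percentile(q[:,1],[1,99]),uu.min(),uu.max(),vv.min(),vv.max())
k=(abs(P[...,0]-.5)<.12)&(abs(P[...,1]+.19)<.14)&(P[...,2]>.1)&(P[...,2]<.115); print(cv2.minAreaRect(P[k][:,:2].astype(np.float32)))
E
```

```text
t 9.63 [ 0.4338 -0.1591  0.256 ] alpha 1.348 q6 -0.372 M [ 0.021 -0.112 -0.005] F [0.8 0.6 0.1] tau6 -0.142 0.0497 0.0
1297 [ 0.42756556 -0.17174713  0.15746827] [0.12971655 0.44984401] [-0.24387906 -0.12967643] 308 332 175 302
((0.5035414099693298, -0.1983981728553772), (0.1999935358762741, 0.21440234780311584), 82.42234802246094)
```

View pics/w2.png

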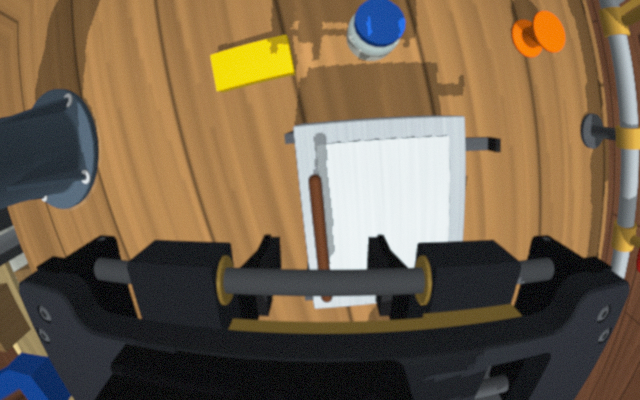

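The wrist view shows the handle from (316,178) to (327,300), with the jaws straddling its direction. Its centre is (0.4256,-0.1868). I'll align, descend and grip.

>>> {"method": "send_rows", "body": {
  "moves": [
    {"tx":-8,"ty":-28,"tz":0,"ax":0,"ay":0,"az":0.09,"hand":50},
    {"tx":0,"ty":0,"tz":-25,"ax":0,"ay":0,"az":0,"hand":50},
    {"tx":0,"ty":0,"tz":-30,"ax":0,"ay":0,"az":0,"hand":50},
    {"tx":0,"ty":0,"tz":-30,"ax":0,"ay":0,"az":0,"hand":50},
    {"tx":0,"ty":0,"tz":-16,"ax":0,"ay":0,"az":0,"hand":50},
    {"tx":0,"ty":0,"tz":0,"ax":0,"ay":0,"az":0,"hand":35},
    {"tx":0,"ty":0,"tz":0,"ax":0,"ay":0,"az":0,"hand":20},
    {"tx":0,"ty":0,"tz":0,"ax":0,"ay":0,"az":0,"hand":0},
    {"tx":0,"ty":0,"tz":0,"ax":0,"ay":0,"az":0,"hand":0},
    {"tx":0,"ty":0,"tz":0,"ax":0,"ay":0,"az":0,"hand":0}
  ],
  "newtons": 18
}}

```text
time: 10.52
tool_pos: [0.4277, -0.1863, 0.1579]
ee_rot: [0.001, 0.751, 0.661, 0.0]
contact_force: [0.1, -0.0, 0.0]
opening: 0.0245
gripper_force: 0.0
```

```bash
python3 st.py; python3 - <<'E'
from h import *
t0=bot.observe()["tool_pos"]; xh=np.array([.992,-.126])
def pos(th):
    f=.335+th; return np.array([(.152-.161*np.cos(f)),0.161*np.sin(f)-.053])
prev=pos(0)
for th in np.arange(.1,1.86,.1).tolist()+[1.85]:
    p=pos(th); d=(p-prev)*1000; prev=p; print(round(th,2),"tx %.1f ty %.1f tz %.1f"%(d[0]*.992,-d[0]*.126,d[1]), "abs",(t0+np.r_[p[0]*xh,p[1]]).round(3))
E
```

```text
t 10.52 [ 0.4277 -0.1863  0.1579] alpha 1.444 q6 -0.524 M [-0.069 -0.1   -0.029] F [ 0.1 -0.   0. ] tau6 0.002 0.0245 0.0
0.1 tx 6.0 ty -0.8 tz 14.9 abs [ 0.434 -0.187  0.173]
0.2 tx 7.4 ty -0.9 tz 14.2 abs [ 0.441 -0.188  0.187]
0.3 tx 8.8 ty -1.1 tz 13.4 abs [ 0.45  -0.189  0.2  ]
0.4 tx 10.1 ty -1.3 tz 12.5 abs [ 0.46  -0.19   0.213]
0.5 tx 11.3 ty -1.4 tz 11.4 abs [ 0.471 -0.192  0.224]
0.6 tx 12.4 ty -1.6 tz 10.2 abs [ 0.484 -0.193  0.234]
0.7 tx 13.3 ty -1.7 tz 8.9 abs [ 0.497 -0.195  0.243]
0.8 tx 14.1 ty -1.8 tz 7.5 abs [ 0.511 -0.197  0.251]
0.9 tx 14.8 ty -1.9 tz 6.1 abs [ 0.526 -0.199  0.257]
1.0 tx 15.3 ty -1.9 tz 4.5 abs [ 0.541 -0.201  0.261]
1.1 tx 15.7 ty -2.0 tz 3.0 abs [ 0.557 -0.203  0.264]
1.2 tx 15.9 ty -2.0 tz 1.4 abs [ 0.573 -0.205  0.266]
1.3 tx 16.0 ty -2.0 tz -0.2 abs [ 0.589 -0.207  0.266]
1.4 tx 15.9 ty -2.0 tz -1.8 abs [ 0.605 -0.209  0.264]
1.5 tx 15.6 ty -2.0 tz -3.4 abs [ 0.62  -0.211  0.26 ]
1.6 tx 15.2 ty -1.9 tz -5.0 abs [ 0.635 -0.213  0.255]
1.7 tx 14.6 ty -1.9 tz -6.5 abs [ 0.65  -0.215  0.249]
1.8 tx 13.9 ty -1.8 tz -7.9 abs [ 0.664 -0.216  0.241]
1.85 tx 6.6 ty -0.8 tz -4.5 abs [ 0.671 -0.217  0.236]
```

Lower by 3 mm, finish the close, then lift along the arc.

>>> {"method": "send_rows", "body": {
  "moves": [
    {"tx":-2,"ty":0,"tz":-3,"ax":0,"ay":0,"az":0,"hand":20},
    {"tx":0,"ty":0,"tz":0,"ax":0,"ay":0,"az":0,"hand":0},
    {"tx":0,"ty":0,"tz":0,"ax":0,"ay":0,"az":0,"hand":0},
    {"tx":0,"ty":0,"tz":0,"ax":0,"ay":0,"az":0,"hand":0},
    {"tx":0,"ty":0,"tz":0,"ax":0,"ay":0,"az":0,"hand":0}
  ],
  "newtons": 20
}}

```text
time: 10.93
tool_pos: [0.4247, -0.1862, 0.1539]
ee_rot: [-0.0, 0.751, 0.66, -0.0]
contact_force: [-0.7, 0.4, 3.4]
opening: 0.0101
gripper_force: 20.0
```

>>> {"method": "send_rows", "body": {
  "moves": [
    {"tx":2.8,"ty":-0.4,"tz":7.5,"ax":0,"ay":0,"az":0,"hand":0},
    {"tx":3.2,"ty":-0.4,"tz":7.4,"ax":0,"ay":0,"az":0,"hand":0},
    {"tx":3.6,"ty":-0.5,"tz":7.2,"ax":0,"ay":0,"az":0,"hand":0},
    {"tx":3.8,"ty":-0.5,"tz":7,"ax":0,"ay":0,"az":0,"hand":0},
    {"tx":0,"ty":0,"tz":0,"ax":0,"ay":0,"az":0,"hand":0},
    {"tx":0,"ty":0,"tz":0,"ax":0,"ay":0,"az":0,"hand":0}
  ]
}}

```text
time: 11.43
tool_pos: [0.4378, -0.1878, 0.1832]
ee_rot: [-0.0, 0.751, 0.661, -0.001]
contact_force: [-4.7, -2.8, -0.9]
opening: 0.0103
gripper_force: 20.0
```

>>> {"method": "send_rows", "body": {
  "moves": [
    {"tx":8.8,"ty":-1.1,"tz":13.4,"ax":0.003,"ay":0.025,"az":0,"hand":0},
    {"tx":10.1,"ty":-1.3,"tz":12.5,"ax":0.003,"ay":0.025,"az":0,"hand":0},
    {"tx":11.3,"ty":-1.4,"tz":11.4,"ax":0.003,"ay":0.025,"az":0,"hand":0},
    {"tx":12.4,"ty":-1.6,"tz":10.2,"ax":0.003,"ay":0.025,"az":0,"hand":0},
    {"tx":13.3,"ty":-1.7,"tz":8.9,"ax":0.003,"ay":0.025,"az":0,"hand":0},
    {"tx":14.1,"ty":-1.8,"tz":7.5,"ax":0.003,"ay":0.025,"az":0,"hand":0},
    {"tx":0,"ty":0,"tz":0,"ax":0,"ay":0,"az":0,"hand":0}
  ]
}}

```text
time: 12.02
tool_pos: [0.5102, -0.1976, 0.2499]
ee_rot: [-0.055, 0.748, 0.659, -0.051]
contact_force: [-6.5, -0.5, 12.3]
opening: 0.0105
gripper_force: 20.0
```

```bash
python3 st.py
```

```text
t 12.02 [ 0.5102 -0.1976  0.2499] alpha 1.444 q6 -0.39 M [0.051 1.287 0.074] F [-6.5 -0.5 12.3] tau6 0.063 0.0105 19.992105960845947
```

>>> {"method": "send_rows", "body": {
  "moves": [
    {"tx":14.6,"ty":-1.9,"tz":7.1,"ax":0.003,"ay":0.025,"az":0,"hand":0},
    {"tx":15.3,"ty":-1.9,"tz":5,"ax":0.003,"ay":0.025,"az":0,"hand":0},
    {"tx":15.7,"ty":-2,"tz":3,"ax":0.003,"ay":0.025,"az":0,"hand":0},
    {"tx":15.9,"ty":-2,"tz":1.4,"ax":0.003,"ay":0.025,"az":0,"hand":0},
    {"tx":16,"ty":-2,"tz":-0.2,"ax":0.003,"ay":0.025,"az":0,"hand":0},
    {"tx":15.9,"ty":-2,"tz":-1.8,"ax":0.003,"ay":0.025,"az":0,"hand":0},
    {"tx":0,"ty":0,"tz":0,"ax":0,"ay":0,"az":0,"hand":0}
  ]
}}

```text
time: 12.6
tool_pos: [0.6064, -0.2102, 0.2614]
ee_rot: [-0.109, 0.743, 0.654, -0.099]
contact_force: [1.6, -2.5, 4.3]
opening: 0.0098
gripper_force: 20.0
```

```bash
python3 st.py
```

```text
t 12.6 [ 0.6064 -0.2102  0.2614] alpha 1.444 q6 -0.325 M [-0.443 -0.203  0.076] F [ 1.6 -2.5  4.3] tau6 0.003 0.0098 19.998655915260315
```

>>> {"method": "send_rows", "body": {
  "moves": [
    {"tx":15.6,"ty":-2,"tz":-3.4,"ax":0.003,"ay":0.025,"az":0,"hand":0},
    {"tx":15.2,"ty":-1.9,"tz":-5,"ax":0.003,"ay":0.025,"az":0,"hand":0},
    {"tx":14.6,"ty":-1.9,"tz":-6.5,"ax":0.003,"ay":0.025,"az":0,"hand":0},
    {"tx":7,"ty":-0.9,"tz":-3.8,"ax":0.003,"ay":0.025,"az":0,"hand":0},
    {"tx":7,"ty":-0.9,"tz":-4.1,"ax":0,"ay":0,"az":0,"hand":0},
    {"tx":3,"ty":-0.4,"tz":-2,"ax":0,"ay":0,"az":0,"hand":0},
    {"tx":0,"ty":0,"tz":0,"ax":0,"ay":0,"az":0,"hand":0}
  ]
}}

```text
time: 13.18
tool_pos: [0.6657, -0.218, 0.236]
ee_rot: [-0.147, 0.736, 0.647, -0.133]
contact_force: [0.0, -4.9, 0.7]
opening: 0.0101
gripper_force: 20.0
```

```bash
python3 st.py; python3 - <<'E'
from h import *
p,d=optics.snapshot("side"); q,_=optics.snapshot("scene")
cv2.imwrite("pics/lid.png",np.hstack([cv2.resize(i[y:y+120,x:x+160,::-1],(400,300)) for i,x,y in ((p,290,100),(q,240,90))]))
E
```

```text
t 13.18 [ 0.6657 -0.218   0.236 ] alpha 1.443 q6 -0.303 M [-0.708 -0.317  0.24 ] F [ 0.  -4.9  0.7] tau6 -0.047 0.0101 20.002849996089935
```

View pics/lid.png

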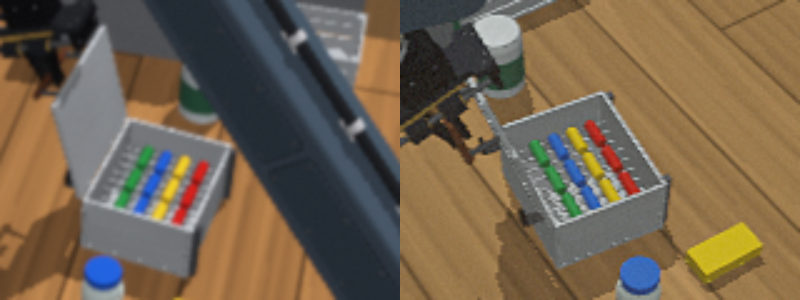

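The lid leans back on or near its stop. I'll release with a modest opening and retreat along the tool axis, roughly parallel to the lid.

>>> {"method": "send_rows", "body": {
  "moves": [
    {"tx":0,"ty":0,"tz":0,"ax":0,"ay":0,"az":0,"hand":15},
    {"tx":0,"ty":0,"tz":0,"ax":0,"ay":0,"az":0,"hand":34},
    {"tx":0,"ty":0,"tz":0,"ax":0,"ay":0,"az":0,"hand":34},
    {"tx":0,"ty":0,"tz":0,"ax":0,"ay":0,"az":0,"hand":34},
    {"tx":3.9,"ty":-0.5,"tz":9.2,"ax":0,"ay":0,"az":0,"hand":34},
    {"tx":7.8,"ty":-1,"tz":18.4,"ax":0,"ay":0,"az":0,"hand":34},
    {"tx":11.5,"ty":-1.5,"tz":27.5,"ax":0,"ay":0,"az":0,"hand":34},
    {"tx":11.5,"ty":-1.5,"tz":27.5,"ax":0,"ay":0,"az":0,"hand":34},
    {"tx":11.5,"ty":-1.5,"tz":27.5,"ax":0,"ay":0,"az":0,"hand":34},
    {"tx":0,"ty":0,"tz":0,"ax":0,"ay":0,"az":0,"hand":34}
  ]
}}

```text
time: 14.12
tool_pos: [0.7134, -0.2229, 0.3539]
ee_rot: [-0.143, 0.737, 0.648, -0.13]
contact_force: [-0.4, -0.1, 1.5]
opening: 0.0344
gripper_force: 0.0
```

```bash
python3 st.py 1; python3 - <<'E'
from h import *
p,d=optics.snapshot("side"); q,e=optics.snapshot("scene")
for n,D in (("side",d),("scene",e)):
    P=cloud(n,D).reshape(-1,3); r=P[:,:2]-[.576,-.205]; s=r@[.992,-.126]; t=r@[.126,.992]
    k=(abs(t)<.09)&(P[:,2]>.14)&(P[:,2]<.255)&(abs(s)<.09); 
    m=np.polyfit(P[k][:,2],s[k],1); print(n,k.sum(),"lid angle",np.pi/2+np.arctan(m[0]))
cv2.imwrite("pics/end.png",np.hstack([i[60:360,220:620,::-1] for i in (p,q)]))
E
```

```text
t 14.12 [ 0.7134 -0.2229  0.3539] alpha 1.443 q6 -0.328 M [-0.045 -0.318  0.092] F [-0.4 -0.1  1.5] tau6 -0.066 0.0344 0.0
[np.float64(0.09835070423976577), np.float64(0.10217360361622123)]
side 741 lid angle 1.919866824763672
scene 122 lid angle 1.9733361174092983
```

View pics/end.png

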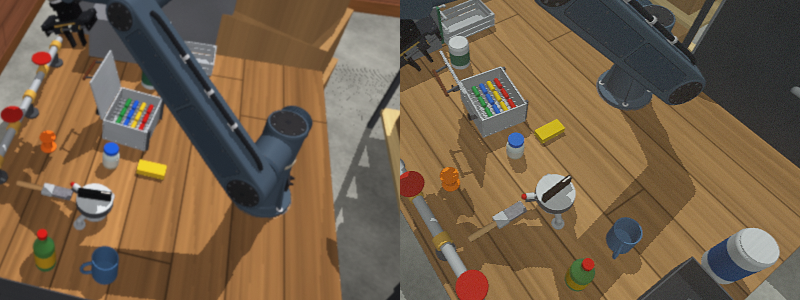

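The views show the lid leaning back on its stop with the gripper clear. The plunger is still in the notch and the bystanders haven't moved. Handing in.

```bash
python3 -c "
from cell import bot
print(bot.close_job())"
```

```text
the job is handed in; nothing more can be done
None
```

The job is handed in: the knob clicked past its detent and the plunger sits in the notch (about 7 mm in), then the lid was opened back onto its stop; the bystanders look unmoved in the last pictures and the arm finished clear at 14 s.

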